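Stand up the solitaire board and clip it

ROBOT

A 7-joint arm with a two-finger parallel gripper is mounted at the origin on the work surface. World frame = base frame: x ahead of the robot, y to its left, z up, the work surface at z = 0. Lengths are in mm, angles in rad, forces in N, time in s.
With the tool pointing down it reaches from about 375 to 925 mm from the base axis. Payload 3.1 kg.
Tool frame: the origin (TCP) lies between the finger pads; the fingertips stand 17 mm ahead of it and the grasp point (between the pads) lies 2 mm behind it; z points along the fingers, y is the line along which they close (so a half turn about z gives the same grasp; the last joint's range is limited). The gripper opens to 85 mm and grips with 20 to 120 N. Pads are 22 mm wide; open, the fingers measure 114 mm over their backs; the gripper's body (76 mm by 85 mm) begins 54 mm behind the grasp point. The pads swing forward as they close: fully open they stand 13 mm farther back than shut.
Start: joints at [1.187, 0.383, 0.044, 1.598, -0.018, 1.161, -0.05], TCP at [183.271, -623.631, 248.269] pointing down, gripper open.
Joint ranges: [-2.61, 2.61], [-0.41, 2.15], [-1.48, 1.57], [0, 2.5], [-1.57, 4.71], [0.05, 1.97], [-2.85, 2.85]. Speed limits (rad/s): [2.79, 2.79, 3.14, 3.14, 3.14, 3.14, 3.14].

INTERFACE

Orientations are given as a unit quaternion [w, x, y, z].
In Python, from cell import ctrl gives the robot as it stands.
- The arm moves only by the shell command python3 -m handwheel 'ROWS' [FORCE]. ROWS is a JSON object of lists of equal length, an entry for each row: "linear": the shift along the world's x, y, z as a fraction of full scale, a list of three; "dr": the turn, a rotation vector about the world's x, y, z as a fraction of full scale, a list of three; "hand": the opening, from -1 (shut) to 1 (fully open). A call has 1 to 20 rows; each row shifts and turns the commanded pose from where the row before left it; what a row does not reach is not made up. Full scale, the value 1, is 0.5 m for a shift and 8 degrees for a turn. A row lasts 1/8 s, in which the tool goes at most 62.5 mm and 10.7 degrees, less where a joint would pass 70% of its speed; a pose out of reach is approached as far as the arm can. A call with a number of a shift or a turn outside -1 to 1 is refused whole. A call with a gripper value outside its range is refused whole. The fingers move at their own pace and stop on an object; FORCE is the grip in N (left out, the last holds). Time passes only in rows, so rows that do not move let the fingers close. It gives the time, the measured TCP pose, the force, the opening and the grip force at its end, in the units of the state.
- ctrl.state(): the state, without advancing time (a new reading comes with each control period).
- ctrl.grab_frame(name): name is "scene" or "top" or "wrist"; returns the picture (384x512x3 uint8, red, green, blue); there is no depth.
- ctrl.camera_info(name): a dict with "mtx" (3x3 intrinsics, pixels), "R" (3x3) and "t" (3): a world point X has camera coordinates R X + t; the wrist camera has in their place "tool_from_camera" (4x4, takes a point from camera to tool coordinates, whose origin is the TCP and whose axes are the flange's). Camera axes: x right, y down, z forward; pixel columns grow to the right and rows downward; lengths in mm; the calibration is good to about 2 mm. The wrist camera is an equidistant fisheye: a pixel r from the principal point sees the ray r / f radians off the axis. A picture is of the moment at which its call begins: read the wrist's pose just before it. camera_info takes no time and is no camera call.
- ctrl.finish_job(): hands the job in; it is judged then, once.
The state is a dict: "t": time; "q": joint angles; "joint_vel": joint speeds; "effort": joint torques, N m; "eef_pos": TCP position; "ee_rot": TCP orientation; "wrist_force": force on the tool from outside, world axes, zero at the start; "ft_torque": the same for the moment, N m; "finger_gap": finger opening in mm; "finger_force": force on a finger pad.
Only numpy, scipy, OpenCV 4.12 (cv2) and the standard library are available. Lean on these libraries where they do the work, as an engineer would, in place of code of your own. Each camera call takes 0.05 s, during which the arm holds its last target. There are 200 camera calls.

TASK

Tip the solitaire board, which leans forward on the stand's front rod, up and back so that it stands on its lower edge against the back plate. Then press the tail of the sliding clip to open its jaw, slide the open clip along to the middle of the board's upper edge and let it spring shut on the board. Leave the board standing in its ledge groove, gripped by the clip, and leave the other things on the shelf where they are.

Things in the scene. Friction and masses are not known exactly. Their poses are not given: they have to be found in the camera images.
- stand: fixed grey metal display stand, 380 mm long, base 12 mm thick from x -70 to +80 mm. Origin: on the table, under the foot of the back plate's front face; x points from front (robot side) to back, y along the stand, z up. Along y runs a ledge groove, x -22 to 0 mm, its floor at z = 12 mm, front lip 8 mm high; behind it stands the back plate
- plate_top (a point): middle of the upper edge of the back plate's front face. The plate is 360 mm long and 118 mm high, starts on the ledge at stand x = 0 and leans back (top to +x) 0.14 rad. A round guide rail along the back of its top carries the sliding clip
- front_rod (a point): middle of the fixed horizontal front rod, 8 mm diameter, along the stand's y, at stand x = -58 mm, z = 86 mm (its top at 90 mm), held by a post at each end (stand y = +/-176 mm)
- board: loose flat beech marble-solitaire board with dark dimples, 130 mm wide (y) and tall (z), 12 mm thick (x), about 0.16 kg. Origin: centre of its lower thin edge; z to the upper edge, x towards the back plate. It starts in the groove about 4 mm clear of the plate, leaning 0.48 rad forward on the front rod
- board_top (a point): middle of the board's upper thin edge; at the start about 130 mm over the table and 70 mm in front of the stand's origin. Pushed back past upright high on its front (above the rod), the board tips over and rests on the leaning back plate, its top about 12 mm above the plate's
- jaw_pad (a point): centre of the clip jaw's rubber pad, a roller 14 mm thick and 44 mm long along the stand's y. The spring holds it at the front of the back plate, 100 mm up the plate. The jaw hangs from its hinge over the plate's top; shut, the pad cannot pass the side of the standing board
- jaw_tail (a point): point to press on the clip's tail, a tongue that rises backwards from the hinge, behind the plate's top. Here it is a dish 51 mm wide between two 10 mm high cheeks parallel to the stand's x, 44 mm long. Pressing down opens the jaw; pushing a cheek sideways slides the clip. With the jaw shut the point is 20 mm above and 50 mm behind the hinge's axis (along the stand's y)
- jaw (a joint): angle of the sprung jaw: 0 shut on the bare plate, about 0.21 shut on the 12 mm board, 0.75 fully open. From 0.35 the pad is clear of the standing board, at 0.55 by about 14 mm. Pressing the tail point down 28 mm from shut gives about 0.55 and takes about 9 N; let go, the jaw springs shut
- carriage (a joint): position of the clip along the rail in m, along the stand's y (0 = middle of the stand, -0.15 to 0.15). It starts on the +y side of the board, slides with about 1 N and stays where it is left
- canister: closed stainless steel canister with clip-on lid, 96 mm across, 124 mm tall; origin: centre of its underside; bystander
- cup: yellow plastic cup, 72 mm across the rim, 75 mm tall, with the orange ball in it; origin: centre of its underside; bystander
- tumbler: glass tumbler of amber marbles, 72 mm across, 85 mm tall; origin: centre of its underside; bystander
- jackrack: slotted beech rack 40 x 150 mm (x, y) standing six aluminium jacks, 60 mm tall in all; origin: centre of its underside; bystander
- gamebox: small lidded game box 72 x 102 mm (x, y), 42 mm tall; origin: centre of its underside; bystander
Not all that is in view belongs to the job. There is more than one size of the board; the job needs the largest.

How it is judged (in metres and radians):
On the way, in this order (a step that is already met when the one before it is completed fails the run):
1. the board stands in the groove, tipped back against the back plate (angle between board's own z axis and vertical below 0.25 rad and x of board_top in the frame of stand between 0 and 0.05 m and z of board in the frame of stand between 0.006 and 0.022 m and x of board in the frame of stand between -0.022 and 0.008 m and angle between the y axis of board and the y axis of stand, either way round below 0.1 rad), for 0.2 s.
2. the clip's jaw is open in front of the board's middle (25 mm either way) (all of step 1 and y of jaw_pad in the frame of board between -0.025 and 0.025 m and value of joint jaw above 0.33 rad), for 0.1 s.
At the end, for the whole second after the job is handed in: The board stands in the ledge groove against the back plate (within 0.25 rad of upright, parallel to the stand within 0.1 rad, top leaning back), at rest, with the clip's jaw shut on its front face (jaw angle 0.12 to 0.31) and the pad within 25 mm of the board's middle (all of step 1 and y of jaw_pad in the frame of board between -0.025 and 0.025 m and value of joint jaw between 0.12 and 0.31 rad and x of jaw_pad in the frame of board between -0.022 and -0.006 m and z of jaw_pad in the frame of board between 0.07 and 0.128 m and linear speed of board below 0.02 m/s and angular speed of board below 0.1 rad/s); the robot touches nothing.
It fails at once if canister was moved more than 25 mm or tipped (distance of canister from where it was at the start of the episode above 0.025 m or angle between canister's own z axis and vertical above 0.3 rad).
It fails at once if cup was moved more than 25 mm or tipped (distance of cup from where it was at the start of the episode above 0.025 m or angle between cup's own z axis and vertical above 0.3 rad).
It fails at once if tumbler was moved more than 25 mm or tipped (distance of tumbler from where it was at the start of the episode above 0.025 m or angle between tumbler's own z axis and vertical above 0.3 rad).
It fails at once if jackrack was moved more than 25 mm or tipped (distance of jackrack from where it was at the start of the episode above 0.025 m or angle between jackrack's own z axis and vertical above 0.3 rad).
It fails at once if gamebox was moved more than 25 mm or tipped (distance of gamebox from where it was at the start of the episode above 0.025 m or angle between gamebox's own z axis and vertical above 0.3 rad).
It also fails if it takes over 45 s, if anything falls off the work surface, if the arm or the gripper's body presses on something with over 40 N, if the wrist force passes 120 N, or if a joint passes its speed limit or range.

## Working session

There is one attempt and no reset: what is moved stays moved. The work goes in short steps, Python scripts to look and compute and a shell command to move; the robot and the scene stay as the last step left them, time stands still between calls to the robot, and variables do not carry over. Pictures are saved under pics/ and viewed, at most 10 in all, crops included, and the job is handed in when it is done.

```bash
ls; mkdir -p pics; python3 - <<'E'
from cell import ctrl
import cv2, numpy as np
np.set_printoptions(precision=4,suppress=True)
for n in ["scene","top"]:
    im=ctrl.grab_frame(n); cv2.imwrite(f"pics/{n}0.png",im[:,:,::-1])
    c=ctrl.camera_info(n); print(n,c)
print(ctrl.state())
E
```

```text
pics
scene {'mtx': array([[458.7225,   0.    , 257.5059],
       [  0.    , 458.7225, 194.9097],
       [  0.    ,   0.    ,   1.    ]]), 'R': array([[ 0.8209,  0.5707, -0.0189],
       [ 0.3424, -0.5186, -0.7835],
       [-0.4569,  0.6367, -0.6211]]), 't': array([-464.0197,  -69.0943, 1349.3936])}
top {'mtx': array([[455.9299,   0.    , 258.3217],
       [  0.    , 455.9299, 195.651 ],
       [  0.    ,   0.    ,   1.    ]]), 'R': array([[ 0.005 , -1.    ,  0.0014],
       [-0.9818, -0.0052, -0.1896],
       [ 0.1896, -0.0004, -0.9819]]), 't': array([  15.2293,  539.9311, 1007.5586])}
{'t': 0.1, 'q': array([ 1.1872,  0.3838,  0.0439,  1.5994, -0.0179,  1.1612, -0.0499]), 'joint_vel': array([ 0.0011, -0.0026,  0.0017, -0.0043, -0.0001, -0.001 , -0.0015]), 'effort': array([  0.0023, -43.4726,   1.0289, -25.0455,   0.0108,   0.0054,
        -0.    ]), 'eef_pos': array([ 183.0133, -622.8466,  246.9985]), 'ee_rot': array([-0.0012,  0.9898,  0.1424, -0.0002]), 'wrist_force': array([-0.5183,  0.2472, -0.345 ]), 'ft_torque': array([ 0.0696,  0.0117, -0.0017]), 'finger_force': 0.0, 'finger_gap': 85.71720217956965}
```

View pics/scene0.png

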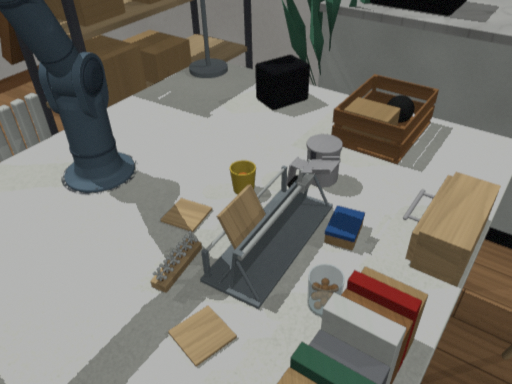

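View pics/top0.png

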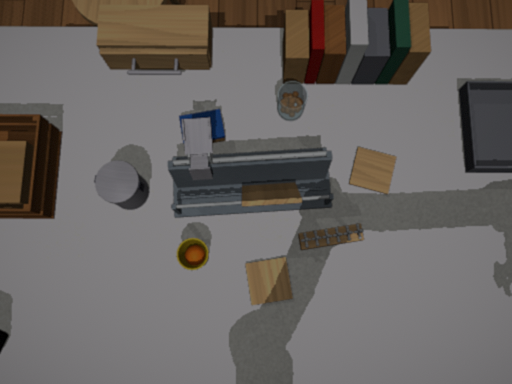

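The scene view shows the stand near px (270,235), with the board leaning on the rod at (240,215) and the clip at the far +y end near (300,180). In the top view the stand spans columns 172-331, the clip is near (200,155) and the board is near (270,193).

```bash
python3 - <<'E'
import cv2, numpy as np
t=cv2.imread("pics/top0.png"); s=cv2.imread("pics/scene0.png")
a=cv2.resize(t[95:225,160:345],None,fx=4.3,fy=4.3,interpolation=cv2.INTER_CUBIC)
b=cv2.resize(s[140:300,195:350],None,fx=3.7,fy=3.7,interpolation=cv2.INTER_CUBIC)
cv2.imwrite("pics/t1.png",a); cv2.imwrite("pics/s1.png",b); print(a.shape,b.shape)
E
```

```text
(559, 796, 3) (592, 574, 3)
```

View pics/t1.png

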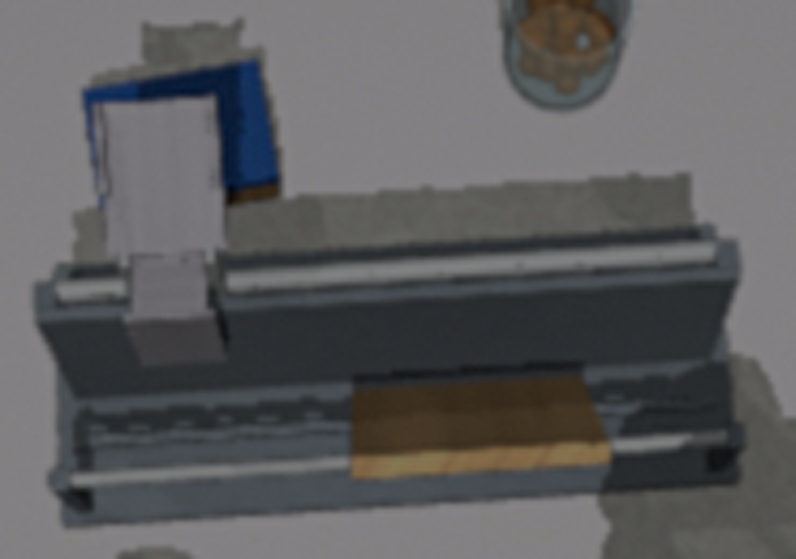

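View pics/s1.png

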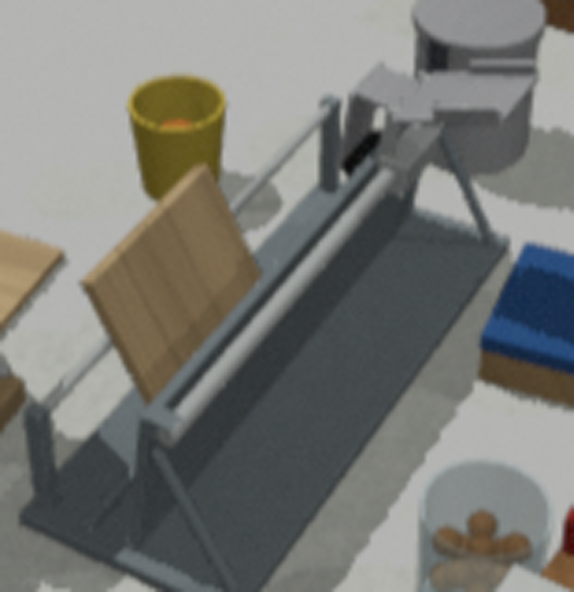

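The crops show the stand's rod, the plate's edges, the board's lit upper edge and the clip's tail clearly. I'll triangulate the matching corners: crop top (40,316)/(736,270) are the plate's top ends, and (105,97)/(216,97) are the tail's rear corners.

```bash
cat > h.py <<'E'
from cell import ctrl
import numpy as np
from scipy.optimize import least_squares
np.set_printoptions(precision=1,suppress=True)
def ray(n,p):
    c=ctrl.camera_info(n); R,t=np.array(c["R"]),np.array(c["t"])
    d=R.T@np.linalg.inv(c["mtx"])@[p[0],p[1],1]
    return -R.T@t, d/np.linalg.norm(d)
def onz(n,p,z):
    o,d=ray(n,p); return o+d*(z-o[2])/d[2]
def tri(pt,ps):
    A=np.zeros((3,3));b=np.zeros(3);L=[ray("top",pt),ray("scene",ps)]
    for o,d in L:
        P=np.eye(3)-np.outer(d,d);A+=P;b+=P@o
    X=np.linalg.solve(A,b)
    return X,[np.linalg.norm(np.cross(X-o,d)) for o,d in L][0]
T=lambda x,y:(160+(x+.5)/4.3-.5,95+(y+.5)/4.3-.5)
S=lambda x,y:(195+(x+.5)/3.7-.5,140+(y+.5)/3.7-.5)
E
python3 - <<'E'
from h import *
P={"post+y":((68,478),(330,103)),"post-y":((738,434),(38,408)),
"board+y":((352,478),(205,168)),"board-y":((610,463),(86,285)),
"tailrear+y":((105,97),(537,73)),"tailrear-y":((216,97),(500,112))}
for k,(a,b) in P.items(): print(k,*tri(T(*a),S(*b)))
for k,a,z in [("rod+y",(75,482),86),("rod-y",(735,437),86),("plate+y",(40,316),129),("plate-y",(736,270),129),("foot+y",(70,398),12),("foot-y",(725,355),12),("basefront+y",(66,526),12),("basefront-y",(737,482),12),
 ("btop_f+y",(352,478),127),("btop_f-y",(610,463),127),("btop_b+y",(352,455),133),("btop_b-y",(608,440),133)]: print(k,onz("top",T(*a),z))
E
```

```text
post+y [508.8 202.8  90.6] 0.5604982553466722
post-y [ 533.3 -144.1   93.9] 0.6686794706680583
board+y [505.2  55.8 124.6] 2.37817443961702
board-y [513.  -73.8 124.5] 1.7892651451517765
tailrear+y [675.9 172.1 195.5] 0.9323008047608465
tailrear-y [676.8 119.4 197.5] 0.5756403785522778
rod+y [507.1 199.5  86. ]
rod-y [ 532.7 -144.2   86. ]
plate+y [584.9 212.8 129. ]
plate-y [ 610.9 -140.   129. ]
foot+y [567.3 217.5  12. ]
foot-y [ 594.2 -151.7   12. ]
basefront+y [494.6 216.9  12. ]
basefront-y [ 521.4 -156.7   12. ]
btop_f+y [503.   54.1 127. ]
btop_f-y [511.2 -74.8 127. ]
btop_b+y [513.5  54.  133. ]
btop_b-y [521.8 -73.4 133. ]
```

Measured against the text:

| Item | Measured | Check |
|---|---|---|
| Stand yaw | 0.073 | – |
| Stand origin | (580, 34) | – |
| board_top | 70 mm in front of the stand's origin, at stand y -39 | matches the text |
| Board width | 129.8 mm | 130 mm given |
| Clip | stand y +104 | tail about 52 mm wide, rear top near z 196 |

Next I move in front of the board with the fingers shut and square to the stand.

```bash
python3 -m handwheel '{"linear":[[0.0387,0.0813,0],[0.0387,0.0813,0],[0.0387,0.0813,0],[0.0387,0.0813,0],[0.0387,0.0813,0],[0.0387,0.0813,0],[0.0387,0.0813,0],[0.0387,0.0813,0],[0.0387,0.0813,0],[0.0387,0.0813,0],[0.0387,0.0813,0],[0.0387,0.0813,0],[0.0387,0.0813,0],[0.0387,0.0813,0],[0.0387,0.0813,0],[0,0,0],[0,0,0]],"dr":[[0,0,-0.1],[0,0,-0.1],[0,0,-0.1],[0,0,-0.1],[0,0,-0.1],[0,0,-0.1],[0,0,-0.1],[0,0,-0.1],[0,0,-0.1],[0,0,-0.1],[0,0,-0.1],[0,0,-0.1],[0,0,-0.1],[0,0,-0.1],[0,0,-0.1],[0,0,0],[0,0,0]],"hand":[-1,-1,-1,-1,-1,-1,-1,-1,-1,-1,-1,-1,-1,-1,-1,-1,-1]}'
```

```text
t: 2.22
eef_pos: [472.9, -14.5, 247.7]
ee_rot: [0.0, 0.999, 0.038, -0.001]
wrist_force: [-0.2, 0.1, -0.8]
finger_gap: 0.2
finger_force: 0.0
```

```bash
python3 -m handwheel '{"linear":[[0,0,-0.05],[0,0,-0.05],[0,0,-0.05],[0,0,-0.05],[0,0,-0.048],[0,0,0],[0.02,0.0015,0],[0.02,0.0015,0],[0.02,0.0015,0],[0.016,0.0012,0],[0.016,0.0012,0],[0.016,0.0012,0],[0.016,0.0012,0],[0.016,0.0012,0],[0,0,0]],"dr":[[0,0,0],[0,0,0],[0,0,0],[0,0,0],[0,0,0],[0,0,0],[0,0,0],[0,0,0],[0,0,0],[0,0,0],[0,0,0],[0,0,0],[0,0,0],[0,0,0],[0,0,0]],"hand":[-1,-1,-1,-1,-1,-1,-1,-1,-1,-1,-1,-1,-1,-1,-1]}'
python3 -m handwheel '{"linear":[[0.012,0.0009,0],[0.012,0.0009,0],[0.012,0.0009,0],[0.008,0.0006,0],[0,0,0]],"dr":[[0,0,0],[0,0,0],[0,0,0],[0,0,0],[0,0,0]],"hand":[-1,-1,-1,-1,-1]}'; python3 - <<'E'
from cell import ctrl
import cv2, numpy as np
t=ctrl.grab_frame("top")[:,:,::-1]; s=ctrl.grab_frame("scene")[:,:,::-1]
a=cv2.resize(t[95:225,160:345],(427,300)); b=cv2.resize(s[140:300,195:350],None,fx=3.7,fy=3.7,interpolation=cv2.INTER_CUBIC)[:,:373]
cv2.imwrite("pics/ts2.png",np.hstack([cv2.copyMakeBorder(a,0,292,0,0,0),b]))
E
```

```text
t: 4.1
eef_pos: [544.3, -8.5, 124.3]
ee_rot: [-0.0, 0.999, 0.038, 0.0]
wrist_force: [0.3, -0.7, -0.9]
finger_gap: 0.2
finger_force: 0.0
t: 4.72
eef_pos: [565.9, -6.9, 124.3]
ee_rot: [-0.0, 0.999, 0.038, 0.0]
wrist_force: [0.3, 0.6, 0.2]
finger_gap: 0.2
finger_force: 0.0
```

View pics/ts2.png

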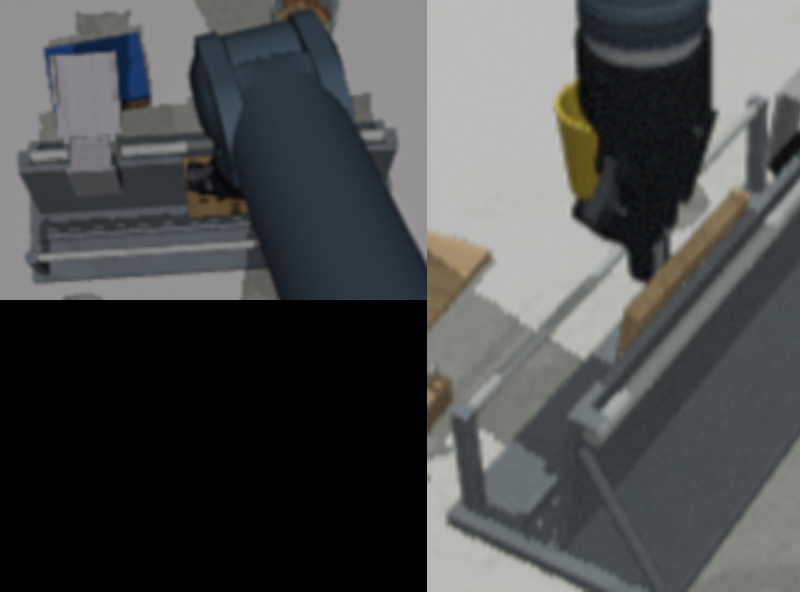

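The board now stands back against the plate: in the scene view its upper edge runs along the plate from (640,320) to (740,200). I'll retract and measure the board and the tail.

```bash
python3 -m handwheel '{"linear":[[-0.04,-0.003,0],[-0.04,-0.003,0.02],[-0.04,-0.003,0.05],[-0.04,-0.003,0.05],[-0.04,-0.003,0.05],[-0.02,0,0.05],[0,0,0]],"dr":[[0,0,0],[0,0,0],[0,0,0],[0,0,0],[0,0,0],[0,0,0],[0,0,0]],"hand":[-1,-1,-1,-1,-1,-1,-1]}'; python3 - <<'E'
from cell import ctrl
import cv2, numpy as np
t=ctrl.grab_frame("top")[:,:,::-1]; s=ctrl.grab_frame("scene")[:,:,::-1]
cv2.imwrite("pics/top3.png",t);cv2.imwrite("pics/scene3.png",s)
a=cv2.resize(t[95:225,160:345],None,fx=2.15,fy=2.15,interpolation=cv2.INTER_CUBIC); b=cv2.resize(s[140:260,240:350],None,fx=3.6,fy=3.6,interpolation=cv2.INTER_CUBIC)
cv2.imwrite("pics/ts3.png",np.hstack([cv2.copyMakeBorder(a,0,b.shape[0]-a.shape[0],0,0,0),b])); print(a.shape,b.shape)
E
```

```text
t: 5.7
eef_pos: [456.3, -14.6, 236.2]
ee_rot: [0.001, 0.999, 0.038, 0.002]
wrist_force: [0.3, -0.7, 0.0]
finger_gap: 0.1
finger_force: 0.0
(280, 398, 3) (432, 396, 3)
```

View pics/ts3.png

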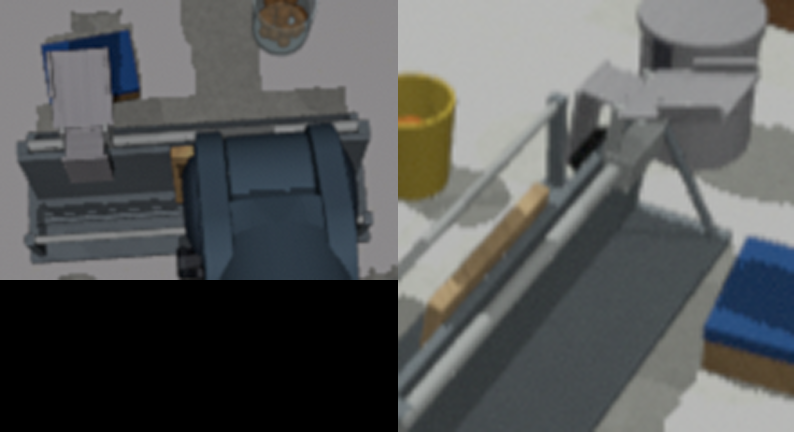

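```bash
python3 - <<'E'
from h import *
T2=lambda x,y:(160+(x+.5)/2.15-.5,95+(y+.5)/2.15-.5)
S2=lambda x,y:(240+(x+.5)/3.6-.5,140+(y+.5)/3.6-.5)
c,s=np.cos(.073),np.sin(.073)
st=lambda X:np.array([(X[0]-580)*c+(X[1]-34)*s,-(X[0]-580)*s+(X[1]-34)*c,X[2]])
for k,a,b in [("board+y back",(173,147),(147,187)),("tail r+y",(53,50),(359,72)),("tail r-y",(110,48),(330,113)),("tail f+y",(55,127),(242,72)),("tail f-y",(113,125),(262,108))]:
    X,r=tri(T2(*a),S2(*b)); print(k,X,st(X),r)
for k,b,z in [("b+y",(147,187),141),("b-y",(25,338),141),("b-y f",(27,305),141)]:
    X=onz("scene",S2(*b),z); print(k,X,st(X))
for k,b,z in [("tf+y",(55,127),175),("tf-y",(113,125),175),("jawtop l",(65,128),165),("jawtop r",(105,127),165),("jaw fl",(66,180),165)]:
    X=onz("top",T2(*b),z); print(k,X,st(X))
E
```

```text
board+y back [592.6  56.8 143. ] [ 14.2  21.8 143. ] 0.8208566445505069
tail r+y [674.8 171.7 194.4] [104.6 130.4 194.4] 0.5912336706906001
tail r-y [679.3 118.5 195.3] [105.2  77.1 195.3] 2.271466775488451
tail f+y [600.4 167.4 171.4] [ 30.1 131.5 171.4] 5.765362077726112
tail f-y [619.2 123.6 168.9] [ 45.6  86.5 168.9] 13.339997653142003
b+y [590.8  58.2 141. ] [ 12.5  23.4 141. ]
b-y [607.7 -94.9 141. ] [  18.2 -130.6  141. ]
b-y f [592.5 -72.  141. ] [   4.8 -106.7  141. ]
tf+y [604.  170.7 175. ] [ 34.  134.5 175. ]
tf-y [606.4 114.5 175. ] [ 32.2  78.3 175. ]
jawtop l [606.  162.5 165. ] [ 35.3 126.2 165. ]
jawtop r [607.2 123.3 165. ] [ 33.6  87.1 165. ]
jaw fl [553.7 159.8 165. ] [-17.  127.3 165. ]
```

Board's +y edge is at stand y +22, so its middle is near -42. The tail is centred on stand y 104 and reaches back to x 105. Now above the tail point, world (652,143).

```bash
python3 -m handwheel '{"linear":[[0,0,0.028],[0.049,0.0395,0],[0.049,0.0395,0],[0.049,0.0395,0],[0.049,0.0395,0],[0.049,0.0395,0],[0.049,0.0395,0],[0.049,0.0395,0],[0.049,0.0395,0],[0,0,0],[0,0,-0.03],[0,0,-0.03],[0,0,0]],"dr":[[0,0,0],[0,0,0],[0,0,0],[0,0,0],[0,0,0],[0,0,0],[0,0,0],[0,0,0],[0,0,0],[0,0,0],[0,0,0],[0,0,0],[0,0,0]],"hand":[-1,-1,-1,-1,-1,-1,-1,-1,-1,-1,-1,-1,-1]}'; python3 -m handwheel '{"linear":[[0,0,-0.012],[0,0,-0.012],[0,0,0]],"dr":[[0,0,0],[0,0,0],[0,0,0]],"hand":[-1,-1,-1]}'; python3 - <<'E'
from cell import ctrl
import cv2, numpy as np
s=ctrl.grab_frame("scene")[:,:,::-1]
cv2.imwrite("pics/s4.png",cv2.resize(s[110:270,220:370],None,fx=3.6,fy=3.6,interpolation=cv2.INTER_CUBIC))
E
```

```text
t: 7.42
eef_pos: [649.5, 141.8, 215.3]
ee_rot: [0.001, 0.999, 0.038, -0.003]
wrist_force: [0.0, 0.4, 1.2]
finger_gap: 0.3
finger_force: 0.0
t: 7.8
eef_pos: [651.2, 143.3, 205.8]
ee_rot: [0.0, 0.999, 0.038, -0.0]
wrist_force: [-0.6, -0.9, -0.9]
finger_gap: 0.6
finger_force: 0.0
```

View pics/s4.png

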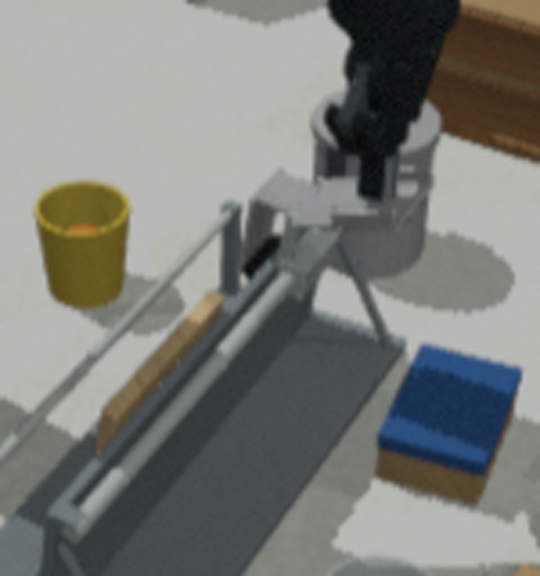

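The fingertips are at px (372,190), inside the dish between the cheeks, with no contact yet. Descending slowly to feel for contact.

```bash
for i in 1; do python3 -m handwheel '{"linear":[[0,0,-0.01],[0,0,0]],"dr":[[0,0,0],[0,0,0]],"hand":[-1,-1]}'; python3 -m handwheel '{"linear":[[0,0,-0.01],[0,0,0]],"dr":[[0,0,0],[0,0,0]],"hand":[-1,-1]}';  python3 -m handwheel '{"linear":[[0,0,-0.01],[0,0,0]],"dr":[[0,0,0],[0,0,0]],"hand":[-1,-1]}'; python3 -m handwheel '{"linear":[[0,0,-0.01],[0,0,0]],"dr":[[0,0,0],[0,0,0]],"hand":[-1,-1]}';done | grep -E "pos|wrist"
```

```text
eef_pos: [652.5, 143.9, 202.4]
wrist_force: [0.5, -0.8, 4.6]
eef_pos: [652.8, 143.8, 197.1]
wrist_force: [2.2, 0.2, 5.0]
eef_pos: [652.8, 143.7, 192.1]
wrist_force: [2.9, 0.8, 5.0]
eef_pos: [653.2, 143.7, 187.4]
wrist_force: [3.8, 0.8, 5.6]
```

Contact came near TCP z 203 (tip about 186, close to the expected height). Pressing on to about z 173.

```bash
python3 -m handwheel '{"linear":[[0,0,-0.01],[0,0,-0.01],[0,0,-0.01],[0,0,0],[0,0,0]],"dr":[[0,0,0],[0,0,0],[0,0,0],[0,0,0],[0,0,0]],"hand":[-1,-1,-1,-1,-1]}'; python3 - <<'E'
from cell import ctrl
import cv2, numpy as np
s=ctrl.grab_frame("scene")[:,:,::-1]
cv2.imwrite("pics/s5.png",cv2.resize(s[130:250,240:350],None,fx=4.5,fy=4.5,interpolation=cv2.INTER_CUBIC))
E
```

```text
t: 9.48
eef_pos: [653.2, 143.8, 173.8]
ee_rot: [-0.0, 0.999, 0.038, 0.002]
wrist_force: [1.8, -0.8, 10.2]
finger_gap: -0.3
finger_force: 5.0
```

View pics/s5.png

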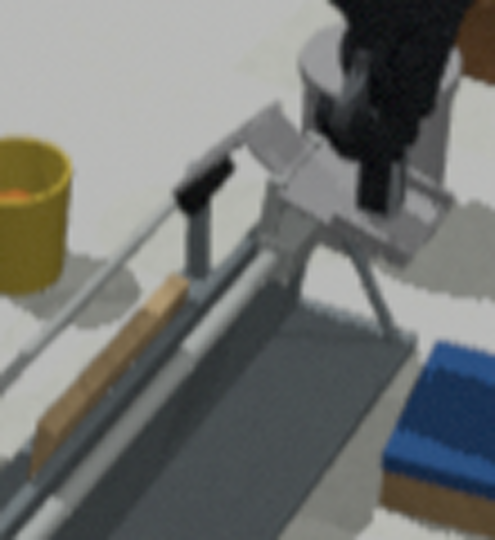

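The jaw is well open: its black pad at (205,180) is clear forward of the plate. Sliding it 150 mm along the stand's -y.

```bash
python3 -m handwheel '{"linear":[[0.0015,-0.02,0],[0.0015,-0.02,0],[0.0015,-0.02,0],[0.0015,-0.02,0],[0.0015,-0.02,0],[0.0015,-0.02,0],[0.0015,-0.02,0],[0.0015,-0.02,0],[0.0015,-0.02,0],[0.0015,-0.02,0],[0.0015,-0.02,0],[0.0015,-0.02,0],[0.0015,-0.02,0],[0.0015,-0.02,0],[0.0015,-0.02,0],[0,0,0],[0,0,0]],"dr":[[0,0,0],[0,0,0],[0,0,0],[0,0,0],[0,0,0],[0,0,0],[0,0,0],[0,0,0],[0,0,0],[0,0,0],[0,0,0],[0,0,0],[0,0,0],[0,0,0],[0,0,0],[0,0,0],[0,0,0]],"hand":[-1,-1,-1,-1,-1,-1,-1,-1,-1,-1,-1,-1,-1,-1,-1,-1,-1]}'; python3 - <<'E'
from cell import ctrl
import cv2, numpy as np
s=ctrl.grab_frame("scene")[:,:,::-1]
cv2.imwrite("pics/s6.png",cv2.resize(s[150:280,210:330],None,fx=4.5,fy=4.5,interpolation=cv2.INTER_CUBIC))
E
```

```text
t: 11.65
eef_pos: [663.8, -7.0, 173.7]
ee_rot: [0.0, 0.999, 0.038, 0.001]
wrist_force: [-0.0, -1.4, 10.0]
finger_gap: -0.3
finger_force: 4.9
```

View pics/s6.png

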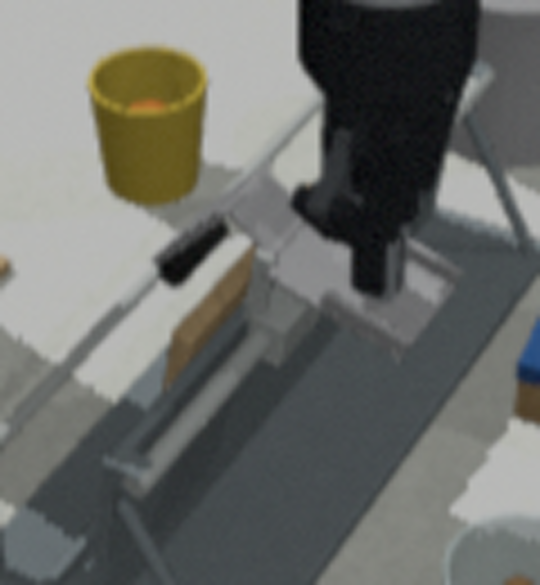

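The clip is on the board with its jaw open and the pad from (165,272) to (228,228). Checking its y against the board's middle.

```bash
python3 - <<'E'
from h import *
S6=lambda x,y:(210+(x+.5)/4.5-.5,150+(y+.5)/4.5-.5)
c,s=np.cos(.073),np.sin(.073)
st=lambda X:np.array([(X[0]-580)*c+(X[1]-34)*s,-(X[0]-580)*s+(X[1]-34)*c,X[2]])
for k,b,z in [("pad -y",(168,270),126),("pad +y",(226,228),126),("tail-y",(400,354),160),("tail+y",(462,268),160),("board-y f",(174,333),141),("board+y",(252,250),141)]:
    print(k,st(onz("scene",S6(*b),z)))
print(st(ctrl.state()["eef_pos"]))
E
```

```text
pad -y [-30. -52. 126.]
pad +y [-21.8 -10.2 126. ]
tail-y [110.7 -84.2 160. ]
tail+y [109.4 -18.  160. ]
board-y f [   5.6 -103.5  141. ]
board+y [  7.2 -34.3 141. ]
[ 80.6 -46.9 173.7]
```

Pad centre is at stand y between -31 and -47 (two readings) and the board's middle is near -41, so it is inside the 25 mm tolerance. Releasing slowly and lifting away.

```bash
python3 -m handwheel '{"linear":[[0,0,0.008],[0,0,0.008],[0,0,0.008],[0,0,0.008],[0,0,0.008],[0,0,0.008],[0,0,0.008],[0,0,0.008],[0,0,0.03],[0,0,0.06],[-0.02,-0.06,0.06],[-0.04,-0.08,0.04],[-0.08,-0.08,0],[-0.08,-0.08,0],[-0.08,-0.08,0],[0,-0.08,0],[0,-0.08,0],[0,-0.08,0],[0,0,0],[0,0,0]],"dr":[[0,0,0],[0,0,0],[0,0,0],[0,0,0],[0,0,0],[0,0,0],[0,0,0],[0,0,0],[0,0,0],[0,0,0],[0,0,0],[0,0,0],[0,0,0],[0,0,0],[0,0,0],[0,0,0],[0,0,0],[0,0,0],[0,0,0],[0,0,0]],"hand":[-1,-1,-1,-1,-1,-1,-1,-1,-1,-1,-1,-1,-1,-1,-1,-1,-1,-1,-1,-1]}'; python3 - <<'E'
from cell import ctrl
import cv2, numpy as np
t=ctrl.grab_frame("top")[:,:,::-1]; s=ctrl.grab_frame("scene")[:,:,::-1]
a=cv2.resize(t[95:225,160:345],None,fx=2.15,fy=2.15,interpolation=cv2.INTER_CUBIC); b=cv2.resize(s[150:270,210:320],None,fx=3.6,fy=3.6,interpolation=cv2.INTER_CUBIC)
cv2.imwrite("pics/ts7.png",np.hstack([cv2.copyMakeBorder(a,0,b.shape[0]-a.shape[0],0,0,0),b]))
E
```

```text
t: 14.2
eef_pos: [513.2, -315.6, 298.9]
ee_rot: [-0.0, 0.999, 0.038, 0.0]
wrist_force: [0.6, 0.3, -0.1]
finger_gap: 0.4
finger_force: 0.0
```

View pics/ts7.png

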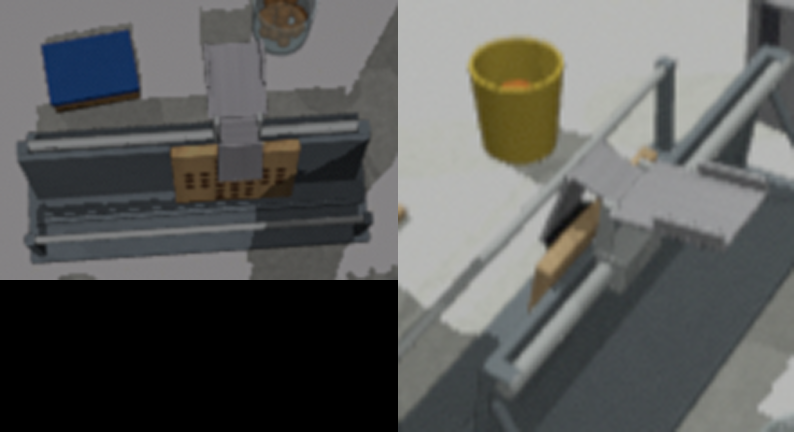

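In the top view the jaw spans columns 218-262 (centre 240) and the board spans 172-299 (centre 235.5), so the pad is about 4 mm off the middle. The jaw is shut on the board, the board is standing, and the arm is clear. Handing in.

```bash
python3 -c "
from cell import ctrl
print(ctrl.finish_job())"
```

```text
the job is handed in; nothing more can be done
None
```

I handed the job in at about 14 s: in the last pictures the board stands back in its groove, the clip is shut on its upper edge about 4 mm from the middle, and the arm is clear; the judge's verdict was not shown.

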